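# Unlock the safety cap of the hardener jug

### The job

Time to mix epoxy for bonding the rocket's fins: unlock the safety cap of the hardener, which is the shorter of the two white jugs held in wooden rings on the bench. Push its cap firmly down and, while it is down, turn it anticlockwise as far as it goes, then let go so that it springs back up unlocked. Do not turn the cap of the taller resin jug.

Things in the scene. Friction and masses are not known exactly. Their poses are not given: they have to be found in the camera images.
- hardener_cap_centre (a point): Centre (on the axis, half-way up) of the shorter jug's upright, round, ribbed black cap, 44 mm across, 34 mm tall; 129 mm above the bench while up (rim 112, top 146). Below its rim is 20 mm of bare neck, 34 mm across, so fingertips may reach 10 mm below the rim even when it is down. z up; x along the raised bar on top, turning with the cap. Jug: white, round, 84 mm across, fixed to the bench.
- hardener_press (a joint): How far the shorter jug's cap is pushed down, m: 0 up, 0.008 fully down. A spring holds it up: 4 N starts it moving, 12 N takes it fully down. It can be pushed down by a grip on its sides.
- hardener_cap (a joint): Turn of the shorter jug's cap, rad: 0 locked, growing anticlockwise seen from above, stop at 1.05 (60 degrees). Inner lugs block it at about 0.12 unless it is at least 5 mm down, and let it spring up again from about 0.84 on; then it stays unlocked. Any starting yaw. Turning takes about 0.05 N m; keep it down all the way; turning on against the stop only makes the grip slip.
- resin_cap (a joint): Turn of the cap of the taller resin jug, rad: 0 locked, to be left so. That jug is white and round too, 104 mm across, with the same cap, its top 226 mm above the bench; it stands at least 180 mm from the shorter one, centre to centre.

How it is judged (in metres and radians):
On the way, in this order (a step that is already met when the one before it is completed fails the run):
1. the hardener's cap is pushed at least 5 mm down while still locked (value of joint hardener_press above 0.005 m and value of joint hardener_cap below 0.3 rad).
2. the hardener's cap is turned past its lock, at least 0.85 rad (value of joint hardener_cap above 0.85 rad), for 0.1 s.
At the end, for the whole second after the job is handed in: The hardener's cap is turned at least 0.85 rad (of 1.05) anticlockwise, has sprung back up to within 2 mm and is let go; the resin's cap is still locked (turned less than 0.25 rad) (value of joint hardener_cap above 0.85 rad and value of joint hardener_press below 0.002 m and value of joint resin_cap below 0.25 rad); the robot touches nothing.
It fails at once if the hardener's cap is forced past its lock without being pushed down (value of joint hardener_cap between 0.3 and 0.7 rad and value of joint hardener_press below 0.003 m).
It fails at once if the cap of the taller resin jug is turned (value of joint resin_cap above 0.25 rad).
It also fails if it takes over 32 s, if anything falls off the work surface, if the arm or the gripper's body presses on something with over 40 N, if the wrist force passes 120 N, or if a joint passes its speed limit or range.

### The arm

A 6-joint arm with a two-finger parallel gripper is mounted at the origin on the work surface. World frame = base frame: x ahead of the robot, y to its left, z up, the work surface at z = 0. Lengths are in m, angles in degrees, forces in N, time in s.
With the tool pointing down it reaches from about 0.3 to 0.75 m from the base axis. Payload 8.5 kg.
Tool frame: the origin (TCP) lies midway between the tips of the shut fingers; the grasp point (between the pads) lies 19 mm behind it (env.tcp_to_grasp is the z of the grasp point in the tool frame, in m); z points along the fingers, y is the line along which they close (so a half turn about z gives the same grasp; the last joint's range is limited). The gripper opens to 85 mm and grips with 20 to 120 N. Pads are 22 mm wide; open, the fingers measure 114 mm over their backs; the gripper's body (76 mm by 85 mm) begins 54 mm behind the grasp point. The pads swing forward as they close: fully open they stand 13 mm farther back than shut.
Start: joints at [-87.909, 21.807, 74.336, -0, 83.858, -12.336], TCP at [0.137, -0.533, 0.231] pointing down, gripper open.
Joint ranges: [-178.18, 178.18], [-50.72, 133.34], [12.68, 142.11], [-81.47, 261.47], [9.98, 163.14], [-165.26, 165.26]. Speed limits (degrees/s): [136.94, 136.94, 180, 180, 180, 180].

### API

Orientations are given as a 3x3 rotation matrix whose columns are the frame's x, y, z axes.
In Python, from rig import env, imaging, job, models gives the robot as it stands. The module is installed in compiled form; this text tells all that it offers.
- The arm moves only by the tool jog_arm, never from a script. Its argument "plan" is text: rows parted by semicolons, each of 7 numbers parted by spaces: the turn, a rotation vector about the tool's x, y, z in degrees, then the shift along the tool's x, y, z in cm, then the closure in counts, from 0 (fully open) to 255 (shut). In form: rx ry rz x y z claw; .... A call has 1 to 10 rows; each row shifts and turns the commanded pose from where the row before left it, along the tool's axes as they then stand; what a row does not reach is not made up. A row lasts 1/12 s, in which the tool goes at most 41.7 mm and 7.16 degrees, less where a joint would pass 70% of its speed; a pose out of reach is approached as far as the arm can. A call with a gripper value outside its range is refused whole. The fingers move at their own pace and stop on an object; "grip_force" is the grip in N (left out, the last holds). Time passes only in rows, so rows that do not move let the fingers close. It gives the time, the measured TCP pose, the force, the opening and the grip force at its end, in the units of the state.
- env.observe(): the state, without advancing time (a new reading comes with each control period).
- imaging.get_image(name): name is "side" or "top" or "wrist"; returns a dict with "pixels" (384x512x3 uint8, red, green, blue), "depth" (384x512 float32, m along the optical axis (not along the pixel's ray), 0 where there is no reading), "fov_y" (degrees; the focal length in pixels is half the picture's height over the tangent of half this angle, whatever the lens; pixels are square), "cx", "cy" (the principal point, pixels), "world_from_camera" (4x4, takes a point from camera to world coordinates). Camera axes: x right, y down, z forward; pixel columns grow to the right and rows downward; lengths in m; the calibration is good to about 2 mm. A picture is of the moment at which its call begins.
- job.close_job(): hands the job in; it is judged then, once.
Trained networks look in the newest picture that a camera, given by its name, has taken for a name from the list of things; names that differ only in an ending like _2 or _b are one class to them, and where a whole thing is asked for, a point or a joint stands for the part that bears it (a point fixed in the world has none). Each returns a list of dicts, best first, with "confidence" (0 to 1); they miss things now and then, are a little off and sometimes report something else, mostly with a low value. They report only what shows in the picture. A call takes as long as a camera call.
- models.outline_of(camera, query): "region" (384x512 bool, what is visible of it) and "bbox" ([centre column, centre row, width, height] in pixels, round what is visible of it).
- models.tip_of(camera, query): "at" ([column, row] in pixels: a listed point, or the origin of a listed thing).
The state is a dict: "time_s": time; "q": joint angles; "qvel": joint speeds; "joint_efforts": joint torques, N m; "position": TCP position; "tool_rot": TCP orientation; "ft_force": force on the tool from outside, world axes, zero at the start; "wrist_torque": the same for the moment, N m; "grip_width": finger opening in m; "gripper_force": force on a finger pad.
Only numpy, scipy, OpenCV 4.12 (cv2) and the standard library are available. Lean on these libraries where they do the work, as an engineer would, in place of code of your own. Each camera call takes 0.05 s, during which the arm holds its last target. There are 200 camera calls.

## Working session

There is one attempt and no reset: what is moved stays moved. The work goes in short steps, Python scripts to look and compute and a tool call to move; the robot and the scene stay as the last step left them, time stands still between calls to the robot, and variables do not carry over. Pictures are saved under pics/ and viewed, at most 10 in all, crops included, and the job is handed in when it is done.

Besides the shell and the picture viewer there is one more tool, called after "Call:" as a command line: name --argument value ..., lists and objects as JSON in quotes. jog_arm: Moves the arm, as the interface text tells. Its arguments: {"type":"object","properties":{"plan":{"type":"string"},"grip_force":{"type":"number"}},"required":["plan"]}

```bash
mkdir -p pics; cat > h.py <<'E'
from rig import env, imaging, job, models
import numpy as np, cv2
def pts(im):
    h,w=im["depth"].shape; f=h/2/np.tan(np.radians(im["fov_y"]/2))
    v,u=np.mgrid[:h,:w]; d=im["depth"]
    p=np.stack([(u-im["cx"])*d/f,(v-im["cy"])*d/f,d],-1)
    T=np.array(im["world_from_camera"]); return p@T[:3,:3].T+T[:3,3]
E
python3 - <<'E'
from h import *
for c in ["top","side"]:
    im=imaging.get_image(c); P=pts(im)
    cv2.imwrite(f"pics/{c}.png",im["pixels"][...,::-1])
    for q in ["hardener_cap","hardener_cap_centre","resin_cap"]:
        for r in models.outline_of(c,q)[:3]:
            m=r["region"]&(im["depth"]>0); p=P[m]
            print(c,q,r["confidence"],np.round(r["bbox"]),np.round(np.median(p,0),3),np.round(np.percentile(p,[2,98],axis=0),3).tolist())
    for r in models.tip_of(c,"hardener_cap_centre")[:3]:
        print(c,"tip",r)
print(env.observe())
E
```

```text
top hardener_cap 0.81 [135. 175.  24.  26.] [0.553 0.201 0.146] [[0.534, 0.182, 0.123], [0.574, 0.22, 0.149]]
top hardener_cap_centre 0.85 [135. 174.  26.  28.] [0.553 0.2   0.146] [[0.534, 0.182, 0.116], [0.574, 0.222, 0.149]]
top resin_cap 0.88 [379. 219.  29.  28.] [ 0.461 -0.203  0.222] [[0.442, -0.226, 0.198], [0.482, -0.185, 0.225]]
top tip {'at': [134.8, 174.6], 'confidence': 0.61}
side hardener_cap 0.87 [191. 301.  28.  36.] [0.551 0.208 0.146] [[0.534, 0.184, 0.113], [0.575, 0.225, 0.149]]
side hardener_cap_centre 0.81 [190. 301.  28.  33.] [0.551 0.208 0.146] [[0.534, 0.183, 0.114], [0.575, 0.225, 0.149]]
side resin_cap 0.72 [326. 141.  21.  26.] [ 0.461 -0.195  0.218] [[0.441, -0.225, 0.19], [0.482, -0.185, 0.224]]
{'time_s': 0.5, 'q': array([-8.79096351e+01,  2.18066954e+01,  7.43392537e+01, -8.77097862e-04,
        8.38581665e+01, -1.23359239e+01]), 'qvel': array([-0.0574253 , -0.03546052, -0.02571399, -0.04132886,  0.01188985,
       -0.02565248]), 'joint_efforts': array([-1.04702249e-03, -4.48034155e+01, -2.31333894e+01, -2.20811976e-04,
        7.64877095e-04, -4.89278591e-06]), 'position': array([ 0.13701473, -0.53261459,  0.23130127]), 'tool_rot': array([[ 9.68468545e-01,  2.49135859e-01, -1.78303172e-05],
       [ 2.49135859e-01, -9.68468543e-01,  7.12276196e-05],
       [ 4.77252835e-07, -7.34238806e-05, -9.99999997e-01]]), 'ft_force': array([-0.82678034, -0.66832097, -0.21763372]), 'wrist_torque': array([ 0.01741562,  0.00043836, -0.00107213]), 'gripper_force': 0.0, 'grip_width': 0.08572703722390168}
```

View pics/top.png

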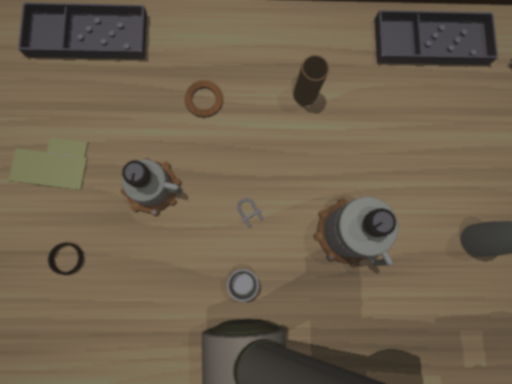

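View pics/side.png

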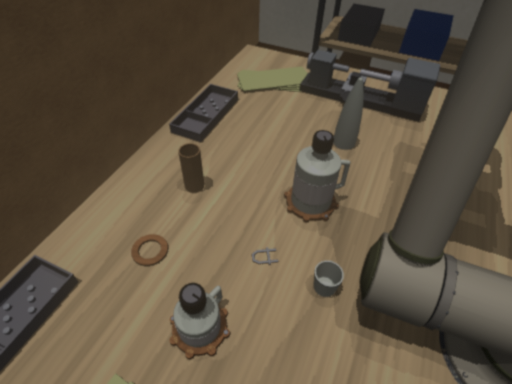

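The top view shows the hardener cap at about (135,174) and the resin cap at (379,221). The side view shows them at (193,297) and (323,142). The networks agree with both. I'll start the transfer, lifting first to clear the resin jug.

Call:
jog_arm --plan "0 0 0 0 0 -3.5 0;0 0 0 0 0 -3.5 0;0 0 0 2.5 -2.6 0 0;0 0 0 2.5 -2.6 0 0;0 0 0 2.5 -2.6 0 0;0 0 0 2.5 -2.6 0 0;0 0 0 2.5 -2.6 0 0;0 0 0 2.5 -2.6 0 0;0 0 0 2.5 -2.6 0 0;0 0 0 2.5 -2.6 0 0"

```text
time_s: 1.33
position: [0.2793, -0.2797, 0.3015]
tool_rot: [[0.969, 0.249, 0.0], [0.249, -0.969, -0.0], [0.0, 0.001, -1.0]]
ft_force: [0.4, -0.6, -0.7]
grip_width: 0.0854
gripper_force: 0.0
```

Call:
jog_arm --plan "0 0 0 2.5 -2.6 0 0;0 0 0 2.5 -2.6 0 0;0 0 0 2.5 -2.6 0 0;0 0 0 2.5 -2.6 0 0;0 0 0 2.5 -2.6 0 0;0 0 0 2.5 -2.6 0 0;0 0 0 2.5 -2.6 0 0;0 0 0 2.5 -2.6 0 0;0 0 0 2.5 -2.6 0 0;0 0 0 2.5 -2.6 0 0"

```text
time_s: 2.17
position: [0.4567, 0.0347, 0.3015]
tool_rot: [[0.968, 0.249, 0.001], [0.249, -0.968, -0.0], [0.0, 0.0, -1.0]]
ft_force: [1.2, -1.1, -0.4]
grip_width: 0.0854
gripper_force: 0.0
```

```bash
python3 - <<'E'
from h import *
s=env.observe(); print(s["time_s"],s["position"],s["q"].round(1),s["tool_rot"].round(3).tolist())
for c in ["wrist","top"]:
    im=imaging.get_image(c); P=pts(im)
    if c=="wrist": cv2.imwrite("pics/w1.png",im["pixels"][...,::-1])
    for r in models.outline_of(c,"hardener_cap")[:1]:
        m=r["region"]&(im["depth"]>0); p=P[m]; t=p[(p[:,2]>.139)&(p[:,2]<.155)]
        (cxy,rad)=cv2.minEnclosingCircle((t[:,:2]*1000).astype(np.float32))
        print(c,r["confidence"],np.round(r["bbox"]),cxy,rad,np.percentile(t,[2,98],axis=0).round(3).tolist())
    # handle / jug points by azimuth
    d=P[...,:2]-[.553,.202]; R=np.hypot(d[...,0],d[...,1]); az=np.degrees(np.arctan2(d[...,1],d[...,0]))
    k=(R>.047)&(R<.09)&(P[...,2]>.06)&(P[...,2]<.16)&(im["depth"]>0)
    if k.any(): print("handle",k.sum(),np.percentile(az[k],[5,50,95]),np.percentile(R[k],[5,95]),np.percentile(P[k][:,2],[5,95]))
E
```

```text
2.1667 [0.45672585 0.03465894 0.30150358] [-10.5   9.8  79.8  -0.   90.4  65. ] [[0.968, 0.249, 0.001], [0.249, -0.968, -0.0], [0.0, 0.0, -1.0]]
wrist 0.58 [126.  42.  59.  54.] (555.9404296875, 202.60406494140625) 22.71015739440918 [[0.536, 0.182, 0.14], [0.576, 0.222, 0.149]]
handle 162 [-104.02070431  -98.5860129   -93.38342853] [0.04806461 0.06557256] [0.06408915 0.07511267]
```

Call:
jog_arm --plan "0 0 0 2.74 -2.76 0 0;0 0 0 2.74 -2.76 0 0;0 0 0 2.74 -2.76 0 0;0 0 0 2.74 -2.76 0 0;0 0 0 2.74 -2.76 0 0;0 0 0 0 0 3 0;0 0 0 0 0 3 0;0 0 0 0 0 0 0"

```text
time_s: 3.03
position: [0.5527, 0.199, 0.2359]
tool_rot: [[0.969, 0.248, -0.01], [0.248, -0.969, -0.002], [-0.01, -0.001, -1.0]]
ft_force: [-0.4, -0.0, -0.6]
grip_width: 0.0857
gripper_force: 0.0
```

```bash
python3 - <<'E'
from h import *
s=env.observe(); print(s["time_s"],s["position"],s["q"].round(1))
im=imaging.get_image("wrist"); P=pts(im)
cv2.imwrite("pics/w2.png",im["pixels"][...,::-1])
for r in models.outline_of("wrist","hardener_cap")[:2]:
    m=r["region"]&(im["depth"]>0); p=P[m]; t=p[(p[:,2]>.139)&(p[:,2]<.155)]
    print(r["confidence"],np.round(r["bbox"]),cv2.minEnclosingCircle((t[:,:2]*1000).astype(np.float32)),np.percentile(t,[1,99],axis=0).round(4).tolist(),s["tool_rot"].T@(t.mean(0)-s["position"]))
E
```

```text
3.0333 [0.55271396 0.19897387 0.23586253] [ 8.3 25.7 67.2 -0.  87.7 83.9]
0.93 [255. 181.  46.  53.] ((557.242919921875, 203.32147216796875), 22.52635383605957) [[0.5369, 0.1834, 0.1404], [0.5776, 0.224, 0.1485]] [ 0.00744192 -0.00331316  0.08939071]
```

View pics/w2.png

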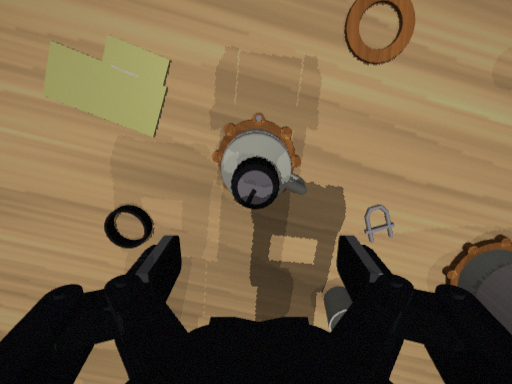

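The wrist view shows the hardener cap at (255,181), lined up between the fingers and with nothing in the way. The handle is at (295,185) and sits low. I'll shift a little, let it settle, and then descend.

Call:
jog_arm --plan "0 0 0 0.4 -0.3 2 0;0 0 0 0 0 2 0;0 0 0 0 0 0 0;0 0 0 0 0 0 0" --grip_force 60

```text
time_s: 3.47
position: [0.5582, 0.2036, 0.2031]
tool_rot: [[0.969, 0.248, 0.001], [0.248, -0.969, 0.0], [0.001, 0.0, -1.0]]
ft_force: [0.0, 0.4, 0.7]
grip_width: 0.0852
gripper_force: 0.0
```

Call:
jog_arm --plan "0 0 0 -0.2 0 2 0;0 0 0 0 0 2 0;0 0 0 0 0 2 0;0 0 0 0 0 2 0;0 0 0 0 0 1.8 0;0 0 0 0 0 0 0;0 0 0 0 0 0 0"

```text
time_s: 4.05
position: [0.5567, 0.2037, 0.1052]
tool_rot: [[0.969, 0.249, 0.002], [0.249, -0.969, 0.0], [0.002, 0.0, -1.0]]
ft_force: [-0.3, 0.0, 0.3]
grip_width: 0.085
gripper_force: 0.0
```

Call:
jog_arm --plan "0 0 0 0 0 0 255;0 0 0 0 0 0 255;0 0 0 0 0 0 255;0 0 0 0 0 0 255;0 0 0 0 0 0 255;0 0 0 0 0 0 255;0 0 0 0 0 0 255;0 0 0 0 0 0 255"

```text
time_s: 4.72
position: [0.5562, 0.2037, 0.1038]
tool_rot: [[0.968, 0.249, 0.001], [0.249, -0.968, -0.0], [0.001, 0.001, -1.0]]
ft_force: [1.4, -2.7, 5.4]
grip_width: 0.0431
gripper_force: 60.1
```

Call:
jog_arm --plan "0 0 0 0 0 0.2 255;0 0 0 0 0 0.2 255;0 0 0 0 0 0.2 255;0 0 0 0 0 0.2 255;0 0 0 0 0 0 255;0 0 0 0 0 0 255" --grip_force 80

```text
time_s: 5.22
position: [0.5563, 0.2037, 0.0969]
tool_rot: [[0.968, 0.249, 0.003], [0.249, -0.968, -0.0], [0.002, 0.001, -1.0]]
ft_force: [-2.0, -4.7, 14.8]
grip_width: 0.0423
gripper_force: 81.2
```

Call:
jog_arm --plan "0 0 -3 0 0 0.1 255;0 0 -5 0 0 0 255;0 0 -5 0 0 0 255;0 0 -5 0 0 0 255;0 0 -5 0 0 0 255;0 0 0 0 0 0 255"

```text
time_s: 5.72
position: [0.5563, 0.2038, 0.0968]
tool_rot: [[0.791, 0.611, 0.003], [0.611, -0.791, -0.0], [0.003, 0.002, -1.0]]
ft_force: [-3.1, -4.6, 21.1]
grip_width: 0.0424
gripper_force: 81.6
```

Call:
jog_arm --plan "0 0 -5 0 0 0 255;0 0 -5 0 0 0 255;0 0 -5 0 0 0 255;0 0 -5 0 0 0 255;0 0 -5 0 0 0 255;0 0 -5 0 0 0 255;0 0 -5 0 0 0 255;0 0 0 0 0 0 255;0 0 0 0 0 0 255"

```text
time_s: 6.47
position: [0.5562, 0.2038, 0.0968]
tool_rot: [[0.301, 0.953, 0.003], [0.953, -0.301, -0.0], [0.001, 0.003, -1.0]]
ft_force: [-4.5, -4.5, 21.6]
grip_width: 0.0423
gripper_force: 81.6
```

```bash
python3 - <<'E'
from h import *
s=env.observe(); print(s["wrist_torque"],s["ft_force"],np.degrees(np.arctan2(s["tool_rot"][1,0],s["tool_rot"][0,0])),s["position"])
im=imaging.get_image("side")
cv2.imwrite("pics/s2.png",cv2.resize(im["pixels"][240:360,130:290,::-1],None,fx=4,fy=4,interpolation=cv2.INTER_CUBIC))
E
```

```text
[-0.66329398  0.7936194   0.07827465] [-4.53743075 -4.49877561 21.55364801] 72.45786128837159 [0.55623832 0.20380499 0.09676774]
```

Call:
jog_arm --plan "0 0 -3 0 0 0 255;0 0 0 0 0 0 255;0 0 0 0 0 0 255"

```text
time_s: 6.77
position: [0.5562, 0.2038, 0.0968]
tool_rot: [[0.253, 0.968, 0.003], [0.968, -0.253, 0.0], [0.001, 0.003, -1.0]]
ft_force: [-4.1, -4.4, 21.1]
grip_width: 0.0427
gripper_force: 81.6
```

```bash
python3 - <<'E'
from h import *
s=env.observe(); print(s["wrist_torque"],s["ft_force"],np.degrees(np.arctan2(s["tool_rot"][1,0],s["tool_rot"][0,0])))
E
```

```text
[-0.67088788  0.7959707  -0.61220697] [-4.06321902 -4.35598234 21.13713767] 75.36657219600488
```

The moment jumped to 0.6 N m, so the cap has reached its stop. Now I'll ease it up, open the fingers and retreat.

Call:
jog_arm --plan "0 0 0 0 0 -0.3 255;0 0 0 0 0 -0.3 255;0 0 0 0 0 -0.2 255;0 0 0 0 0 0 0;0 0 0 0 0 0 0;0 0 0 0 0 0 0;0 0 0 0 0 0 0;0 0 0 0 0 0 0;0 0 0 0 0 0 0;0 0 0 0 0 0 0"

```text
time_s: 7.6
position: [0.5556, 0.204, 0.1022]
tool_rot: [[0.252, 0.968, -0.0], [0.968, -0.252, 0.0], [-0.0, -0.0, -1.0]]
ft_force: [0.8, -0.7, 0.5]
grip_width: 0.0854
gripper_force: 0.0
```

Call:
jog_arm --plan "0 0 0 0 0 -1 0;0 0 0 0 0 -2 0;0 0 0 0 0 -3 0;0 0 0 0 0 -3 0;0 0 0 0 0 -3 0;0 0 0 0 0 0 0;0 0 0 0 0 0 0;0 0 0 0 0 0 0"

```text
time_s: 8.27
position: [0.5553, 0.2038, 0.222]
tool_rot: [[0.252, 0.968, -0.001], [0.968, -0.252, -0.0], [-0.0, -0.001, -1.0]]
ft_force: [-0.6, 1.0, -0.7]
grip_width: 0.0851
gripper_force: 0.0
```

```bash
python3 - <<'E'
from h import *
im=imaging.get_image("wrist"); P=pts(im)
cv2.imwrite("pics/w3.png",im["pixels"][...,::-1])
for r in models.outline_of("wrist","hardener_cap")[:1]:
    m=r["region"]&(im["depth"]>0); p=P[m]; print(r["confidence"],r["bbox"],np.percentile(p[:,2],[50,75,90]))
    c,w=np.array(r["bbox"][:2]),45; x,y=c.astype(int)
    cv2.imwrite("pics/w3c.png",cv2.resize(im["pixels"][max(0,y-w):y+w,max(0,x-w):x+w,::-1],None,fx=5,fy=5))
E
```

```text
0.94 [260.1, 190.6, 49.5, 54.9] [0.1464473  0.14700709 0.14750427]
```

View pics/w3c.png

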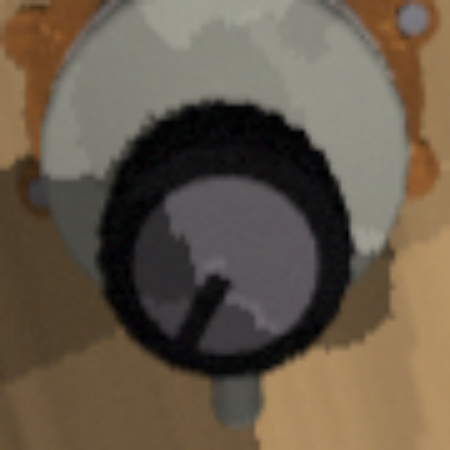

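The mark on the cap points lower-left in the wrist picture, as it did before the camera turned 61°, so the cap turned with the gripper. Its top is back at 146 mm, so it has sprung up.

```bash
python3 -c "
from rig import job; print(job.close_job())"
```

```text
the job is handed in; nothing more can be done
None
```

I pushed the hardener cap down, turned it about 60° anticlockwise to its stop and let go. It sprang back up unlocked, I never touched the resin jug, and the job is handed in at about 8 s; no verdict came back.

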